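# Fit the anti-racking spacer in the garage vice

## Task

A red bracket is clamped at one end of the bench vice's jaws; stop the jaws racking by finding, by trial, the spacer that fits the open gap beside it: the right one slides in until its crossbar rests on both jaws, one too thick will not enter, one too thin drops past its crossbar. Work gently, never forcing any spacer, and leave the right one let down fully onto the jaws, upright, about mid-way along the open part of the jaws. Leave the other two hanging in the rack, in any places, and do not disturb the paint tin, jar and screwdriver.

Things in the scene. Friction and masses are not known exactly. Their poses are not given: they have to be found in the camera images.
- vice: Blue bench vice, steel jaw inserts, fixed. Origin at bench height below the rear jaw's gripping face, half-way along the jaws; x from front jaw to rear jaw across the gap, y along the jaws, z up. Jaws 130 mm long, tops level 125 mm above the bench; rear jaw x 0 to 45 mm, front jaw x -60 to -20 mm. Screw and tommy bar reach to x = -102 mm, y +-83 mm, below jaw height.
- front_jaw (a point): Top inner edge of the steel front jaw, 20.3 mm in front (-x) of the seat point. On this face stands a copper facing, its top level with the jaws, of a thickness that differs from start to start: the gap between it and the rear jaw is not known beforehand, but is 1.3 mm wider than one of the three blades. Gap 42 mm deep.
- seat (a point): Top inner edge of the rear jaw at mid-length of the open gap (vice y = -24 mm); axes as the vice. Hang the spacer here, thickness across x, its rear face at or up to 1.3 mm in front (-x) of this point. Seated, its origin is about 30 mm below the jaw tops; one too thick stops within 7 mm of entering; one too thin goes to the bottom once its bar is clear of both edges.
- bracket (a point): Middle of the red bracket clamped at the +y end of the jaws, on the jaw tops: it covers vice y = 21 to 63 mm and stands 42 mm above the jaws. Part of the vice, fixed.
- rack: Wooden spacer rack, 70 x 210 mm, fixed. Origin at bench height under its centre, y along its length. Top 60 mm above the bench, three slots at y = -66, 0 and +66 mm, each 27 mm (x) by 30 mm (y); a spacer hangs in a slot by its ears, origin 26 mm above the bench, its x axis across the rack.
- thin: Green-tabbed spacer hung blade-down. Aluminium blade 10 mm thick (x), 24 wide (y), nose fully rounded. Round steel crossbar 13.5 mm dia, 24 long (y), axis 34 mm above origin. Ears 10 mm thick reach y +-26 mm, undersides 34 mm up. Plastic grip tab 12 mm thick (x), 26 wide, 34 to 84 mm above origin: pinch its upper half across x. About 120 g, +-30%. Origin: middle of nose underside, z up.
- medium: Yellow-tabbed spacer hung blade-down. Aluminium blade 13.5 mm thick (x), 24 wide (y), nose fully rounded. Round steel crossbar 17 mm dia, 24 long (y), axis 34 mm above origin. Ears 10 mm thick reach y +-26 mm, undersides 34 mm up. Plastic grip tab 12 mm thick (x), 26 wide, 34 to 84 mm above origin: pinch its upper half across x. About 155 g, +-30%. Origin: middle of nose underside, z up.
- thick: Red-tabbed spacer hung blade-down. Aluminium blade 17 mm thick (x), 24 wide (y), nose fully rounded. Round steel crossbar 20.5 mm dia, 24 long (y), axis 34 mm above origin. Ears 10 mm thick reach y +-26 mm, undersides 34 mm up. Plastic grip tab 12 mm thick (x), 26 wide, 34 to 84 mm above origin: pinch its upper half across x. About 190 g, +-30%. Origin: middle of nose underside, z up.
- paint_tin: Closed yellow-labelled tin, 68 mm across, 85 mm high; origin under its centre. Leave alone.
- jar: Amber jar with a brass lid, 64 mm across, 90 mm high; origin under its centre. Leave alone.
- screwdriver: Screwdriver lying on the bench; origin under its middle. Leave alone.
There are look-alikes about, which are no part of the job. Of the things like the vice, leave any that is green; of the rest the larger one is meant.

How it is judged:
By the outcome, as a careful person would: the job done as asked, in the order asked, and still so for the second after the job is handed in, with the robot touching nothing.
It also fails if it takes over 67 s, if anything falls off the work surface, if the arm or the gripper's body presses on something with over 40 N, if the wrist force passes 120 N, or if a joint passes its speed limit or range.

## Robot

A 6-joint arm with a two-finger parallel gripper is mounted at the origin on the work surface. World frame = base frame: x ahead of the robot, y to its left, z up, the work surface at z = 0. Lengths are in mm, angles in rad, forces in N, time in s.
With the tool pointing down it reaches from about 325 to 750 mm from the base axis. Payload 7.6 kg.
Tool frame: the origin (TCP) lies between the finger pads; the fingertips stand 25 mm ahead of it and the grasp point (between the pads) lies 6 mm ahead of it (bot.finger_overhang is the z of the fingertips in the tool frame, in mm); z points along the fingers, y is the direction in which the jaws open and shut (so a half turn about z gives the same grasp; the last joint's range is limited). The gripper opens to 85 mm and grips with 20 to 120 N. Pads are 22 mm wide; open, the fingers measure 114 mm over their backs; the gripper's body (76 mm by 85 mm) begins 54 mm behind the grasp point. The pads swing forward as they close: fully open they stand 13 mm farther back than shut.
Start: joints at [-1.195, 0.052, 1.401, -0, 1.689, -0.07], TCP at [226.395, -473.697, 256.323] pointing down, gripper open.
Joint ranges: [-2.9, 2.9], [-0.91, 2.17], [0.12, 2.37], [-1.06, 4.2], [0.26, 2.73], [-2.93, 2.93]. Speed limits (rad/s): [2.57, 2.57, 3.01, 3.14, 3.14, 3.14].

## Interface

Orientations are given as [roll, pitch, yaw] about the fixed x, y, z axes, in that order (R = Rz(yaw) Ry(pitch) Rx(roll)).
In Python, from station import bot, claw, inverse_kinematics, optics, order gives the robot as it stands. Calls block until the motion is done:
- bot.movep(position, orientation): joint-space move of the TCP to a pose.
- bot.move_linear(position, frame=None, feed=150, max_force=None): straight line of the TCP; frame=None keeps the orientation; feed is the mean speed in mm/s. With max_force (N) it stops when the force on the tool has changed by that much, and returns True; else False.
- bot.movej(angles): joint-space move.
- claw.move_gripper(opening, newtons=None): finger opening in mm; newtons is the grip in N (None keeps the last); returns when the fingers have stopped.
- bot.pause(seconds).
- inverse_kinematics(position, orientation): joint angles nearest the present ones, or None.
- bot.state(): the state.
- optics.get_image(name): name is "side" or "top"; returns the picture (480x640x3 uint8, red, green, blue); there is no depth.
- optics.get_calibration(name): a dict with "K" (3x3 intrinsics, pixels), "extrinsics" (4x4, takes a point from camera to world coordinates). Camera axes: x right, y up, looking along -z (the intrinsics and any distortion apply to the point x, -y, -z); pixel columns grow to the right and rows downward; lengths in mm; the calibration is good to about 2 mm. A picture is of the moment at which its call begins. get_calibration takes no time and is no camera call.
A pose or a line that the arm cannot do raises bot.IKError and nothing moves.
- order.close_job(): hands the job in, once; it reports no verdict.
The state is a dict: "t": time; "q": joint angles; "qvel": joint speeds; "joint_torque": joint torques, N m; "ee_pos": TCP position; "tcp_rot": TCP orientation; "wrist_force": force on the tool from outside, world axes, zero at the start; "moment": the same for the moment, N m; "opening": finger opening in mm.
Only numpy, scipy, OpenCV 4.12 (cv2) and the standard library are available. Lean on these libraries where they do the work, as an engineer would, in place of code of your own. Each camera call takes 0.05 s, during which the arm holds its last target.

## Working session

There is one attempt and no reset: what is moved stays moved. The work goes in short steps, each a Python script; the robot and the scene stay as the last script left them, time stands still between calls to the robot, and variables do not carry over. Pictures are saved under pics/ and viewed, and the job is handed in when it is done.

```bash
ls; mkdir -p pics
python3 - <<'E'
from station import bot, claw, optics
import cv2
for n in("top","side"):
    cv2.imwrite(f"pics/{n}0.png",optics.get_image(n)[:,:,::-1]); c=optics.get_calibration(n); print({k:(v.round(4).tolist() if hasattr(v,'round') else v) for k,v in c.items()})
s=bot.state();print(s['t'],s['ee_pos'],s['tcp_rot'],s['wrist_force'])
E
```

```text
pics
{'K': [[486.9266, 0.0, 314.53], [0.0, 486.9266, 235.7279], [0.0, 0.0, 1.0]], 'extrinsics': [[-0.0162, 0.9962, -0.085, 417.6044], [-0.9999, -0.0166, -0.0034, -62.5363], [-0.0048, 0.085, 0.9964, 1104.3945], [0.0, 0.0, 0.0, 1.0]]}
{'K': [[512.8784, 0.0, 325.7326], [0.0, 512.8784, 237.6702], [0.0, 0.0, 1.0]], 'extrinsics': [[-0.9963, 0.0587, -0.0634, 402.6695], [-0.0845, -0.5061, 0.8583, 841.8481], [0.0183, 0.8605, 0.5092, 629.6299], [0.0, 0.0, 0.0, 1.0]]}
0.1 [ 226.30393059 -473.45381764  255.54311749] [-3.14016187e+00 -1.26534144e-04  4.45797338e-01] [ 0.43135578 -0.43118708 -0.36399648]
```

View pics/top0.png

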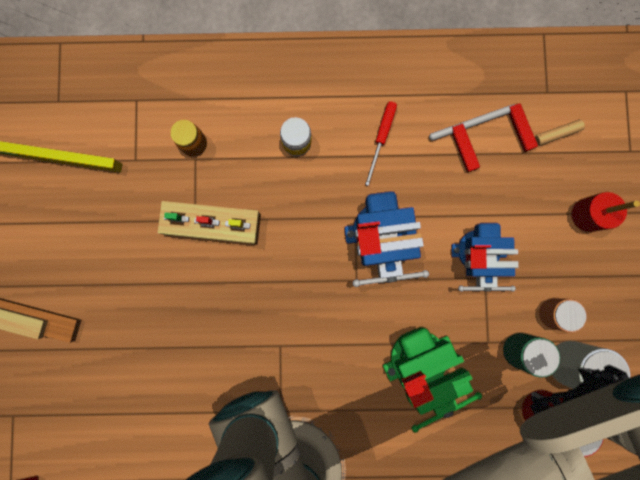

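View pics/side0.png

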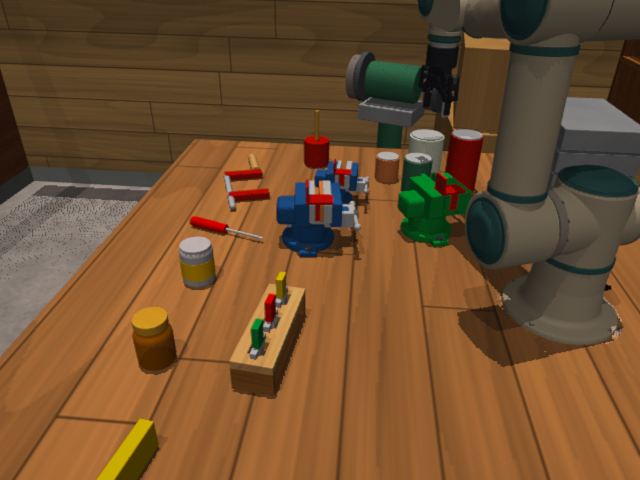

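Vice candidates in the top view are the large blue one at (388,238), a smaller blue one at (488,258) and a green one at (430,380). The green one is out by description, and of the two blue ones the larger, (388,238), is meant. The only rack is at (209,222), with green, red and yellow tabs in its slots. Next I check this in a close crop.

Run:
```python
import cv2,numpy as np
t=cv2.imread("pics/top0.png");s=cv2.imread("pics/side0.png")
z=lambda im,x,y,w,h,k:cv2.resize(im[y:y+h,x:x+w],None,fx=k,fy=k,interpolation=cv2.INTER_CUBIC)
a=z(t,335,185,100,110,4);b=z(t,150,190,120,66,5);
cv2.imwrite("pics/c_vice.png",z(t,335,185,130,105,6));cv2.imwrite("pics/c_rack.png",z(t,150,190,120,66,6));cv2.imwrite("pics/c_sv.png",z(s,265,165,120,95,6));cv2.imwrite("pics/c_sr.png",z(s,225,260,100,130,4))
```

```text
(no output)
```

View pics/c_vice.png

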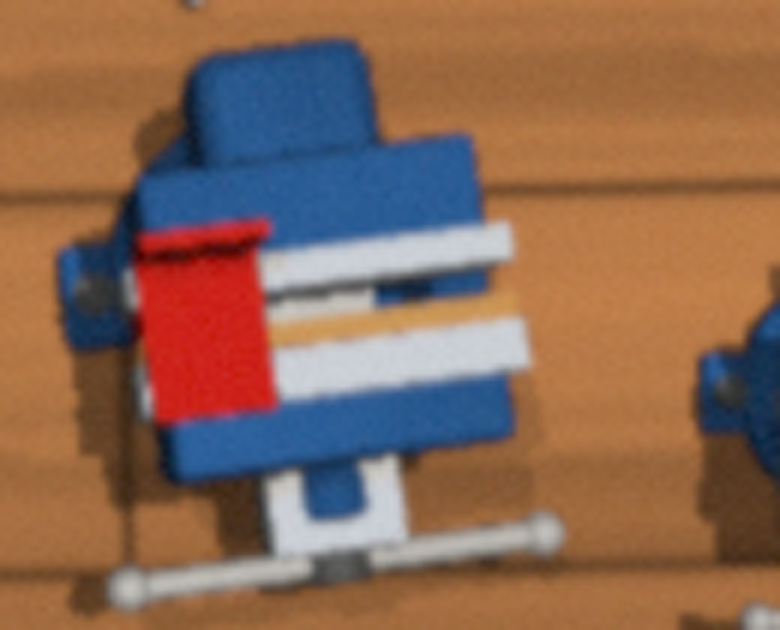

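View pics/c_rack.png

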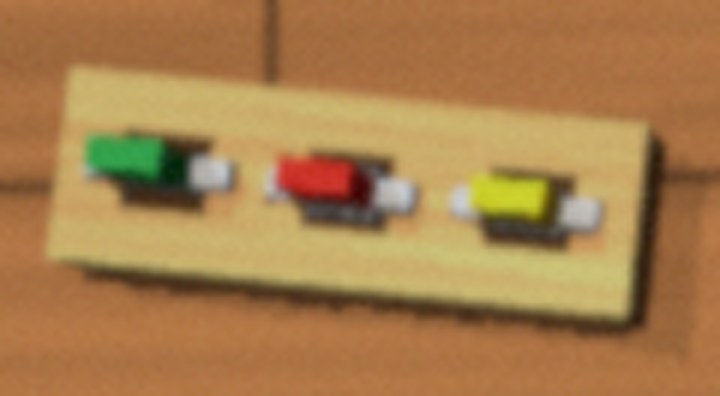

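View pics/c_sv.png

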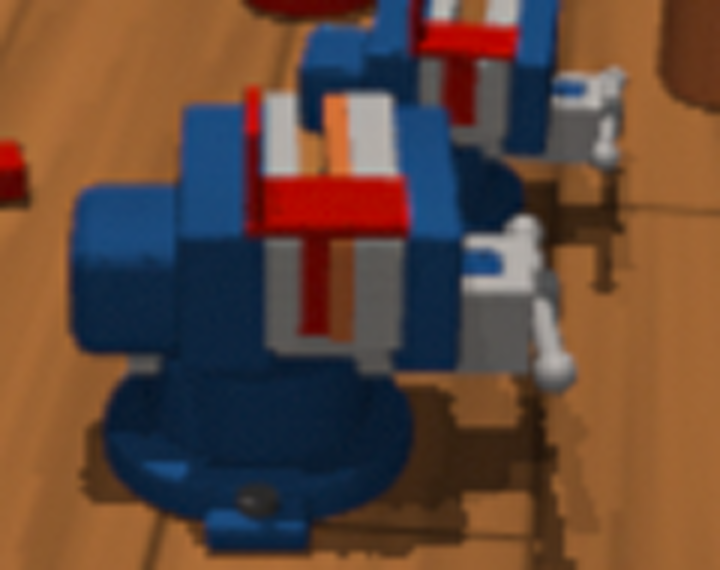

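View pics/c_sr.png

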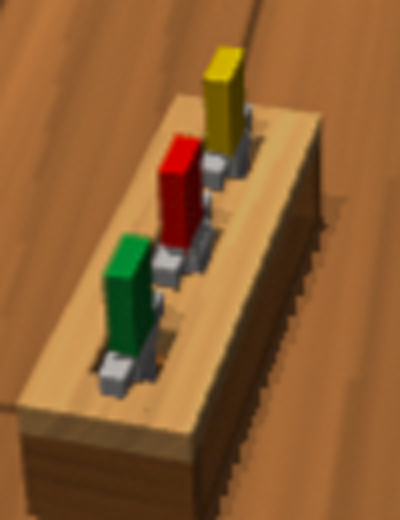

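Crops: the large blue vice has its red bracket at the left (+y), and the open gap runs from crop (270,305) to (510,275), with the copper facing below it. The copper looks about 8–9 mm thick, which suggests the thin spacer. The rack holds green, red and yellow from left to right. Next I measure at sub-pixel level.

```bash
cat > h.py <<'E'
from station import bot, claw, optics, inverse_kinematics, order
import cv2, numpy as np
def cal(n):
    c=optics.get_calibration(n); return np.array(c["K"]),np.array(c["extrinsics"])
def px2w(n,uv,z):
    K,E=cal(n); uv=np.atleast_2d(np.asarray(uv,float)); 
    d=np.c_[(uv[:,0]-K[0,2])/K[0,0],-(uv[:,1]-K[1,2])/K[1,1],-np.ones(len(uv))]@E[:3,:3].T
    return E[:3,3]+d*((z-E[2,3])/d[:,2])[:,None]
def w2px(n,P):
    K,E=cal(n);P=np.atleast_2d(np.asarray(P,float)); c=(P-E[:3,3])@E[:3,:3]
    return np.c_[K[0,0]*c[:,0]/-c[:,2]+K[0,2],K[1,1]*-c[:,1]/-c[:,2]+K[1,2]]
E
python3 - <<'E'
from h import *
np.set_printoptions(precision=1,suppress=True)
uz=lambda X,x0,y0,k=6:(np.array(X,float)+.5)/k-.5+[x0,y0]
r=px2w("top",uz([(75,65),(650,122),(630,320),(48,262)],150,190),60)
print("rack",r,r.mean(0)); d=(r[0]+r[3]-r[1]-r[2])/2; print(np.linalg.norm(d),np.degrees(np.arctan2(-d[0],d[1])), np.linalg.norm(r[0]-r[3]))
t=cv2.imread("pics/top0.png").astype(int)
for c in range(384,424,6):
    print(c,[tuple(t[y,c]) for y in range(226,250)])
v=px2w("top",uz([(512,222),(514,258),(528,322),(530,368)],335,185),125);print("vice",v)
for n,C in(("green",[(92,137),(165,142),(160,178),(85,170)]),("red",[(283,155),(355,165),(352,198),(278,190)]),("yel",[(475,172),(550,180),(547,220),(472,210)])):
    p=px2w("top",uz(C,150,190),110);print(n,p.mean(0))
E
```

```text
rack [[589.1 270.5  60. ]
 [564.8  62.6  60. ]
 [493.4  70.3  60. ]
 [517.7 279.5  60. ]] [541.3 170.7  60. ]
209.9481218483683 -6.654533879348574 71.94055281578747
384 [(np.int64(179), np.int64(149), np.int64(127)), (np.int64(206), np.int64(192), np.int64(181)), (np.int64(208), np.int64(202), np.int64(198)), (np.int64(214), np.int64(206), np.int64(203)), (np.int64(214), np.int64(208), np.int64(205)), (np.int64(204), np.int64(197), np.int64(195)), (np.int64(163), np.int64(156), np.int64(153)), (np.int64(106), np.int64(104), np.int64(105)), (np.int64(109), np.int64(112), np.int64(113)), (np.int64(159), np.int64(164), np.int64(165)), (np.int64(185), np.int64(190), np.int64(193)), (np.int64(177), np.int64(188), np.int64(199)), (np.int64(141), np.int64(174), np.int64(204)), (np.int64(100), np.int64(156), np.int64(204)), (np.int64(89), np.int64(151), np.int64(202)), (np.int64(96), np.int64(150), np.int64(198)), (np.int64(135), np.int64(157), np.int64(187)), (np.int64(188), np.int64(187), np.int64(196)), (np.int64(207), np.int64(201), np.int64(198)), (np.int64(213), np.int64(206), np.int64
[... 6402 characters left out ...]
nt64(200)), (np.int64(208), np.int64(203), np.int64(202)), (np.int64(213), np.int64(206), np.int64(203)), (np.int64(213), np.int64(209), np.int64(204)), (np.int64(212), np.int64(207), np.int64(203)), (np.int64(212), np.int64(206), np.int64(202)), (np.int64(211), np.int64(203), np.int64(200)), (np.int64(201), np.int64(195), np.int64(194)), (np.int64(157), np.int64(159), np.int64(160)), (np.int64(103), np.int64(116), np.int64(143)), (np.int64(76), np.int64(98), np.int64(140)), (np.int64(76), np.int64(95), np.int64(136))]
vice [[ 526.3 -272.6  125. ]
 [ 514.1 -272.9  125. ]
 [ 492.5 -276.8  125. ]
 [ 477.  -277.   125. ]]
green [548.8 236.9 110. ]
red [540.7 171.  110. ]
yel [533.2 104.5 110. ]
```

Run:
```python
from h import *
np.set_printoptions(precision=2,suppress=True)
t=cv2.imread("pics/top0.png").astype(float)
def cross(p,y0,thr):
    # first crossing of thr from y0 downward
    s=np.sign(p[y0]-thr)
    for y in range(y0,y0+12):
        if np.sign(p[y+1]-thr)!=s: return y+(p[y]-thr)/(p[y]-p[y+1])
R=[];C=[];F=[]
for c in range(385,417):
    g=t[:,c,0]
    pk=[y for y in range(222,232) if g[y]>208]
    y0=max(pk)
    lo=g[y0:y0+5].min(); r=cross(g,y0,(g[y0]+lo)/2); R.append((c,r))
    diff=t[:,c,2]-t[:,c,0]  # R-B: copper
    ci=int(r)+int(np.argmax(diff[int(r)+3:int(r)+11]))+3
    m=diff[ci]; 
    up=ci
    while diff[up]>m/2: up-=1
    C.append((c,up+(m/2-diff[up])/(diff[up+1]-diff[up])))
    f=cross(g,ci,(g[ci]+212)/2);F.append((c,f))
L={}
for n,A in(("rear",R),("cop",C),("front",F)):
    A=np.array(A); w=px2w("top",A,125); l=cv2.fitLine(w[:,:2].astype(np.float32),cv2.DIST_HUBER,0,.01,.01).ravel(); 
    if l[1]>0:l[:2]*=-1
    L[n]=l; nrm=np.array([-l[1],l[0]]); res=(w[:,:2]-l[2:])@nrm
    print(n,l,"yaw",np.degrees(np.arctan2(l[0],-l[1])),"rms",res.std())
nr=np.array([-L["rear"][1],L["rear"][0]])
for n in L: print(n,(L[n][2:]-L["rear"][2:])@nr)
# end along jaws: white rear insert end col & front
d=L["rear"][:2]
for y in (225,226,227,240,241,242,243):
    g=t[y,:,1]; print(y,g[412:428].astype(int))
```

```text
rear [   0.12   -0.99  509.37 -228.23] yaw 6.759357 rms 0.27775921063497006
cop [   0.11   -0.99  498.16 -232.72] yaw 6.187172 rms 0.367485732813638
front [   0.12   -0.99  490.66 -240.55] yaw 6.9823627 rms 0.1870052293969753
rear 0.0
cop -11.658727
front -20.028902
225 [206 206 207 209 208 209 205 198 163 134 122 119 122 122 120 122]
226 [206 204 207 206 206 206 206 198 165 133 123 120 121 121 122 123]
227 [201 195 198 195 195 193 193 186 157 130 126 121 122 124 121 122]
240 [204 203 206 204 206 207 209 209 206 198 167 134 120 124 123 123]
241 [206 208 208 209 206 205 207 207 209 200 174 133 122 122 122 122]
242 [209 206 209 208 208 208 208 206 207 205 185 140 118 121 122 121]
243 [206 207 210 206 206 207 207 209 206 206 193 146 124 122 119 123]
```

Run:
```python
from h import *
np.set_printoptions(precision=2,suppress=True)
e=px2w("top",[(420.2,226),(422.3,241.5)],125);print(e)
yaw=np.radians(6.85); X=np.array([np.cos(yaw),np.sin(yaw)]);Y=np.array([-X[1],X[0]])
p0=np.array([509.37,-228.23]) # on rear edge
for q in e:
    s=(q[:2]-p0)@Y; print("end along",s, "seat",p0+(s+41)*Y)
# side check: project predicted seat, and tabs
seat=p0+((e[:,:2]-p0)@Y).mean()*Y+41*Y
print(seat); print("side px of rear edge ends", w2px("side",[[*(seat+k*Y),125] for k in(-41,40)]), w2px("side",[[548.8,236.9,110],[533.2,104.5,110]]))
y=np.pi/2-np.radians(6.7)
for s in(y,y-np.pi): print(s,inverse_kinematics([548.8,236.9,250],[np.pi,0,s]))
y=np.pi/2+yaw
for s in(y,y-np.pi): print(s,inverse_kinematics([*seat,270],[np.pi,0,s]))
```

```text
[[ 517.36 -272.9   125.  ]
 [ 485.91 -276.03  125.  ]]
end along -45.30033640485663 seat [ 509.88 -232.5 ]
end along -44.66535461386276 seat [ 509.81 -231.87]
[ 509.85 -232.18]
side px of rear edge ends [[314.51 180.32]
 [315.09 195.23]] [[258.49 323.28]
 [281.98 275.21]]
1.4538592669112764 [ 0.35  0.26  1.18 -0.    1.7   0.46]
-1.6877333866785167 [ 0.35  0.26  1.18  0.    1.7  -2.68]
1.6903513805565082 [-0.49  0.15  1.27  0.    1.72 -0.61]
-1.4512412730332849 [-0.49  0.15  1.27 -0.    1.72  2.53]
```

The thin spacer is the likely fit, since the measured gap is about 11.7 mm, and the side view agrees within 1–2 px. Now I grasp the green spacer.

Run:
```python
from h import *
np.set_printoptions(precision=2,suppress=True)
o=[np.pi,0,np.pi/2-np.radians(6.7)]
claw.move_gripper(45,40)
bot.movep([548.8,236.9,190],o)
bot.move_linear([548.8,236.9,104],feed=100,max_force=8)
s=bot.state();print(s['t'],s['ee_pos'],s['wrist_force'])
for n in("side","top"):
    im=optics.get_image(n); x,y=((195,230) if n=="side" else (130,150)); cv2.imwrite(f"pics/g_{n}.png",cv2.resize(im[y:y+150,x:x+130,::-1],None,fx=4,fy=4,interpolation=cv2.INTER_CUBIC))
```

```text
4.3417 [549.26 237.08 104.95] [1.02 0.87 1.37]
```

View pics/g_side.png

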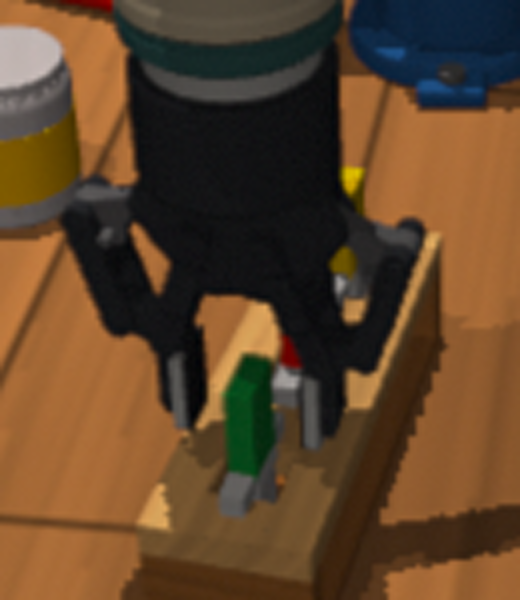

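The tab sits between the two fingers (crop (185,390) and (312,410), tab (250,410)). I close and lift.

Run:
```python
from h import *
np.set_printoptions(precision=2,suppress=True)
p=bot.state()
claw.move_gripper(5,45)
s=bot.state();print(s['t'],s['ee_pos'],s['wrist_force'],s['moment'],s['opening'])
print(bot.move_linear([548.8,236.9,140],feed=80,max_force=15))
s=bot.state();print(s['t'],s['ee_pos'],s['wrist_force'],s['opening'])
bot.move_linear([548.8,236.9,270],feed=200)
bot.pause(.2)
s=bot.state();print(s['t'],s['ee_pos'],s['wrist_force'],s['moment'],s['opening'])
im=optics.get_image("side");cv2.imwrite("pics/lift.png",im[100:400,120:420,::-1].repeat(2,0).repeat(2,1))
im=optics.get_image("top");cv2.imwrite("pics/lift_t.png",im[100:300,100:350,::-1].repeat(3,0).repeat(3,1))
```

```text
4.8333 [548.92 236.92 104.24] [0.58 1.02 0.94] [-0.   -0.   -0.01] 11.518263790759141
False
5.4333 [548.79 236.9  140.14] [ 0.59 -0.48 -1.48] 11.358186166948752
6.4333 [548.43 236.78 268.24] [ 0.34  0.2  -1.42] [ 0.02 -0.02 -0.03] 11.477872118578873
```

View pics/lift.png

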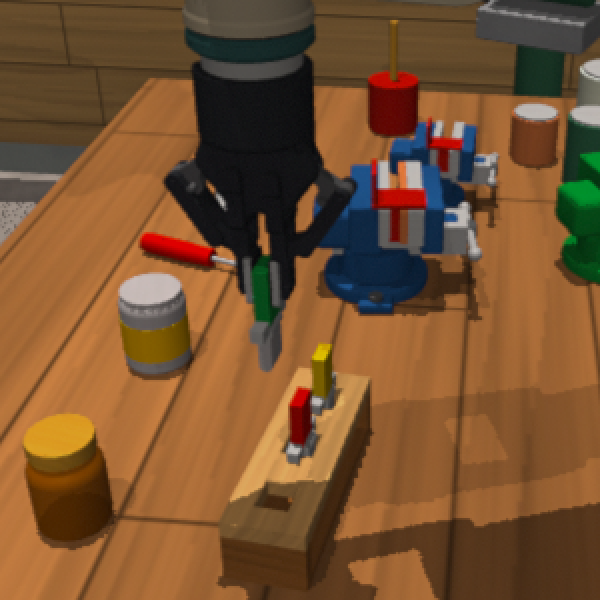

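```bash
cat >> h.py <<'E'
def spacer_pts(o,yaw):
    X=np.array([np.cos(yaw),np.sin(yaw),0]);Y=np.array([-X[1],X[0],0]);Z=np.array([0,0,1.]);o=np.asarray(o,float)
    f=lambda x,y,z:o+x*X+y*Y+z*Z
    return np.array([f(x,s,z) for s in(13,-13) for x,z in((-6,34),(6,34),(6,84),(-6,84))]+[f(x,s,z) for s in(26,-26) for x,z in((-5,34),(5,34),(5,44),(-5,44))]+[f(x,s,z) for s in(12,-12) for x,z in((-5,5),(5,5),(5,34),(-5,34))])
def draw(im,n,o,yaw,x0,y0,w,h,k):
    c=cv2.resize(im[y0:y0+h,x0:x0+w,::-1],None,fx=k,fy=k,interpolation=cv2.INTER_CUBIC).copy()
    p=(w2px(n,spacer_pts(o,yaw))-[x0,y0]+.5)*k
    for i in range(0,24,4): cv2.polylines(c,[np.int32(p[i:i+4].round())],True,((255,0,255) if i%8==0 else (255,255,0)),1)
    return c
E
python3 - <<'E'
from h import *
im=optics.get_image("side")
cv2.imwrite("pics/ov.png",draw(im,"side",[548.4,236.8,190.3],-np.radians(6.7),215,200,80,95,6))
E
```

```text
(no output)
```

View pics/ov.png

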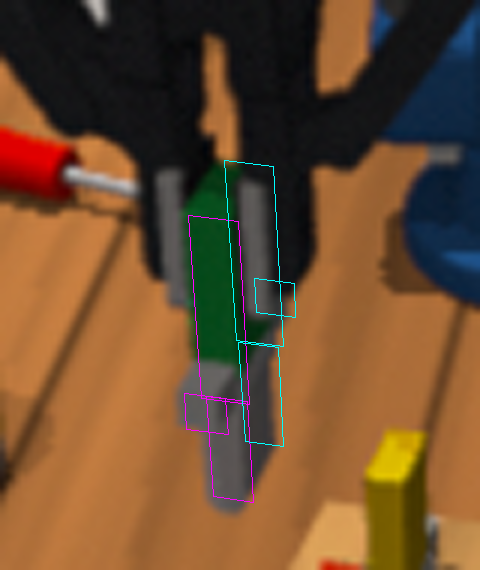

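View pics/lift_t.png

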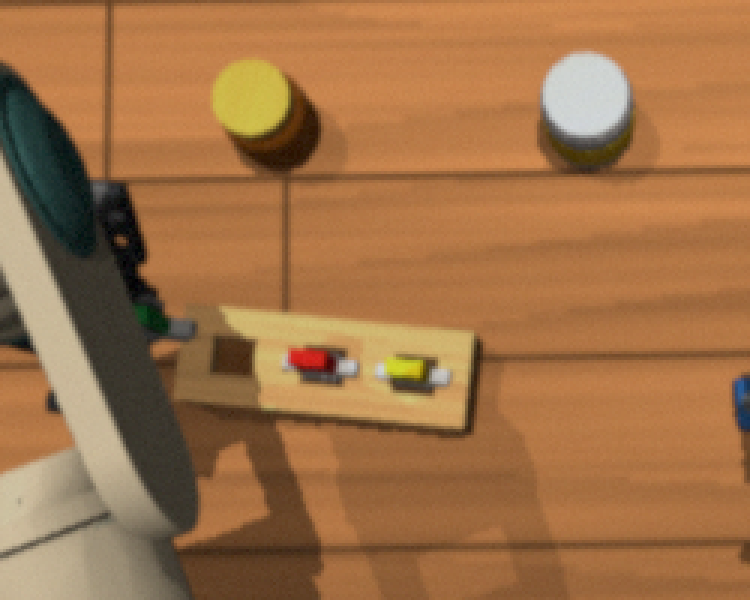

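The overlay of the predicted spacer on the side view matches within about 1 px at (250,285), so the spacer is held upright and centred. Next I hover over the seat.

Run:
```python
from h import *
np.set_printoptions(precision=2,suppress=True)
yaw=np.radians(6.85);X=np.array([np.cos(yaw),np.sin(yaw)])
c=np.array([509.85,-232.18])-5.65*X
o=[np.pi,0,np.pi/2+yaw]
bot.movep([*c,280],o); bot.move_linear([*c,208],feed=120,max_force=8); bot.pause(.3)
s=bot.state();print(s['t'],s['ee_pos'],s['tcp_rot'],s['wrist_force'],s['opening'])
e=s['ee_pos']
im=optics.get_image("side")
cv2.imwrite("pics/hov_s.png",draw(im,"side",[e[0],e[1],e[2]-78],yaw,270,110,90,95,6))
im=optics.get_image("top");cv2.imwrite("pics/hov_t.png",draw(im,"top",[e[0],e[1],e[2]-78],yaw,335,185,130,105,6))
```

```text
9.3583 [ 504.43 -232.94  208.6 ] [3.14 0.   1.69] [-0.35  0.07 -0.37] 11.39091567795199
```

View pics/hov_s.png

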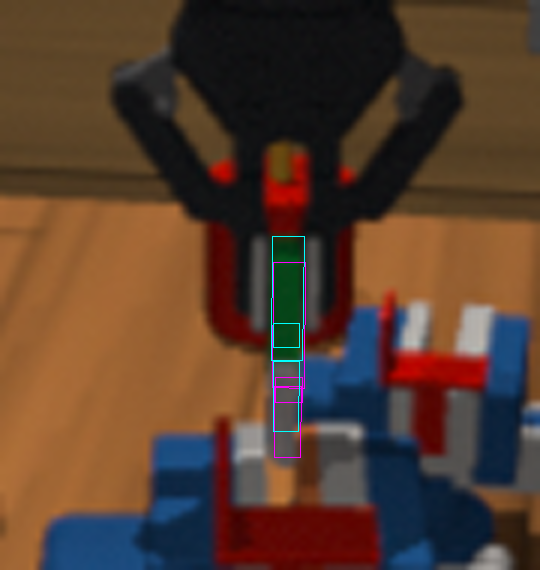

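View pics/hov_t.png

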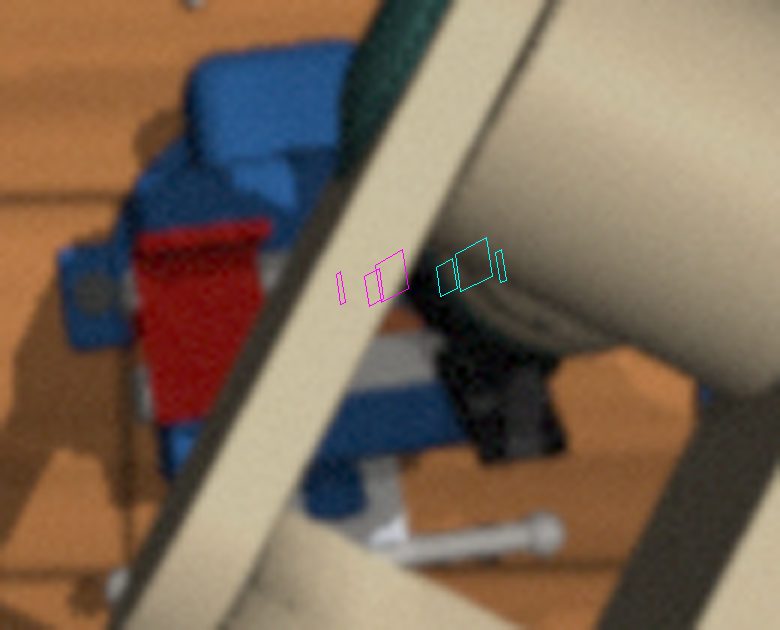

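The blade lines up with the open gap in the side view, between the rear insert edge at about (266,480) and the copper at (297,480). I lower it gently with a force stop.

Run:
```python
from h import *
np.set_printoptions(precision=2,suppress=True)
yaw=np.radians(6.85);X=np.array([np.cos(yaw),np.sin(yaw)])
c=np.array([509.85,-232.18])-5.65*X
r=bot.move_linear([*c,190],feed=25,max_force=5)
s=bot.state();print(r,s['t'],s['ee_pos'],s['wrist_force'],s['moment'],s['opening'])
```

```text
False 10.325 [ 504.24 -232.83  190.04] [ 0.14  0.64 -1.22] [ 0.11 -0.07 -0.03] 11.09906081514216
```

Run:
```python
from h import *
np.set_printoptions(precision=2,suppress=True)
yaw=np.radians(6.85);X=np.array([np.cos(yaw),np.sin(yaw)])
c=np.array([509.85,-232.18])-5.65*X
r=bot.move_linear([*c,168],feed=20,max_force=5)
s=bot.state();print(r,s['t'],s['ee_pos'],s['wrist_force'],s['moment'],s['opening'])
im=optics.get_image("side");e=s['ee_pos']
cv2.imwrite("pics/seat_s.png",draw(im,"side",[e[0],e[1],e[2]-78],yaw,270,110,90,95,6))
```

```text
True 11.175 [ 504.58 -232.8   171.91] [1.07 0.56 3.52] [-0.01 -0.21 -0.03] 11.138824141225905
```

View pics/seat_s.png

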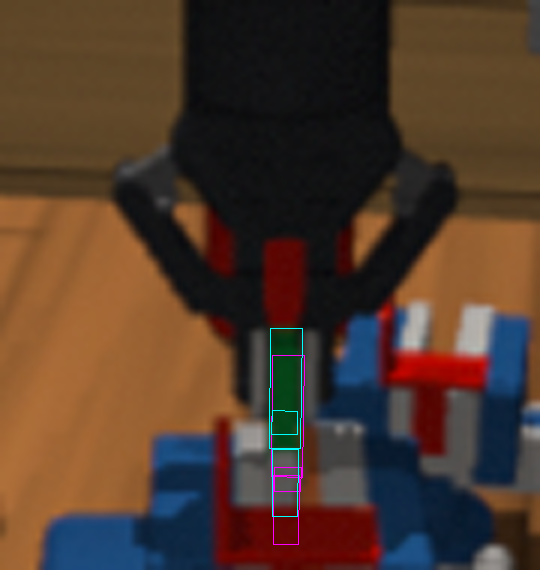

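It stopped at origin z ≈ 94, the height expected with the bar on both jaws. A bar caught on only one edge could read about the same, so I check the sideways play gently before letting go. The right gap should give about 1.3 mm in total, a wider one about 4.8 mm.

Run:
```python
from h import *
np.set_printoptions(precision=2,suppress=True)
yaw=np.radians(6.85);X=np.array([np.cos(yaw),np.sin(yaw)])
c=np.array([509.85,-232.18])-5.65*X
P=lambda: (bot.state()['ee_pos'][:2]-c)@X
bot.move_linear([*c,177],feed=30); bot.pause(.2); s=bot.state(); print(s['ee_pos'],s['wrist_force'],P())
out=[]
for sg in(1,-1):
    r=bot.move_linear([*(c+sg*3.5*X),177],feed=8,max_force=4); s=bot.state(); print(sg,r,P(),s['wrist_force'],s['moment']); out.append(P())
print(out,np.mean(out),s['t'])
m=c+np.mean(out)*X
bot.move_linear([*m,177],feed=10);bot.pause(.2);s=bot.state();print(P(),s['wrist_force'])
```

```text
[ 504.24 -232.82  176.9 ] [ 1.75  0.56 -1.18] 0.007374120652778525
1 True 1.2899456785303647 [ 0.14  0.38 -0.55] [0.02 0.01 0.01]
-1 True 0.03616411049571277 [ 3.24 -1.03  0.12] [-0.06 -0.51  0.01]
[np.float64(1.2899456785303647), np.float64(0.03616411049571277)] 0.6630548945130387 12.475
0.5618393761955729 [-0.24  0.44 -1.21]
```

The total play is 1.25 mm, which matches the 1.3 mm clearance, so the thin spacer is right. I centre it, lower until the jaws carry it, release and retreat.

Run:
```python
from h import *
np.set_printoptions(precision=2,suppress=True)
yaw=np.radians(6.85);X=np.array([np.cos(yaw),np.sin(yaw)])
c=np.array([509.85,-232.18])-5.65*X+.66*X
r=bot.move_linear([*c,168],feed=12,max_force=3.5)
bot.pause(.2); s=bot.state();print(r,s['ee_pos'],s['wrist_force']); z=s['ee_pos'][2]
claw.move_gripper(32)
bot.pause(.2); s=bot.state();print(s['ee_pos'],s['wrist_force'],s['opening'])
bot.move_linear([*c,280],feed=120,max_force=6); 
o=[np.pi,0,np.pi/2+yaw-.5]
bot.movep([430,20,350],o)
s=bot.state();print(s['t'],s['ee_pos'])
for n,(x,y,w,h,p) in {"side":(265,130,120,100,[*c,94.7]),"top":(335,185,130,105,[*c,94.7])}.items():
    im=optics.get_image(n); cv2.imwrite(f"pics/fin_{n}.png",cv2.resize(im[y:y+h,x:x+w,::-1],None,fx=6,fy=6,interpolation=cv2.INTER_CUBIC)); cv2.imwrite(f"pics/full_{n}.png",im[:,:,::-1])
    cv2.imwrite(f"pics/fino_{n}.png",draw(im,n,p,yaw,x,y,w,h,6))
```

```text
True [ 504.87 -232.8   171.9 ] [ 0.1  -0.74  4.54]
[ 504.44 -232.54  170.86] [-0.58 -0.82  0.6 ] 31.90137667380443
16.4333 [430.18  19.56 349.36]
```

View pics/fin_side.png

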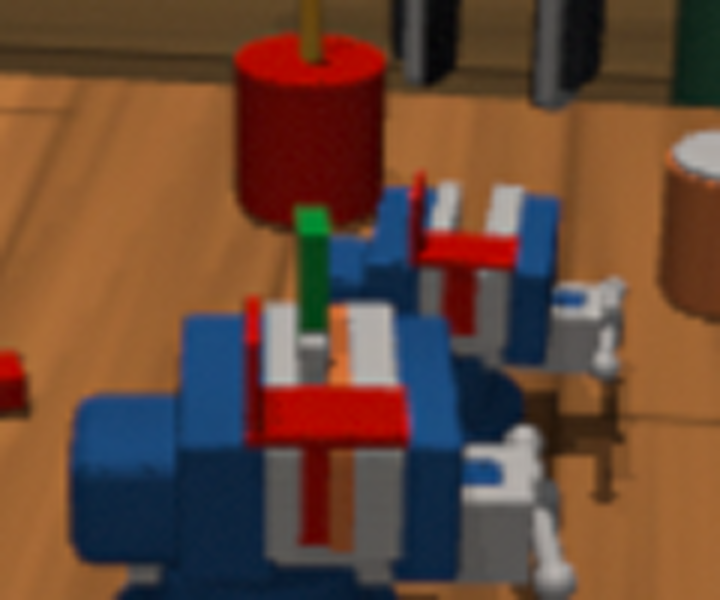

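View pics/fin_top.png

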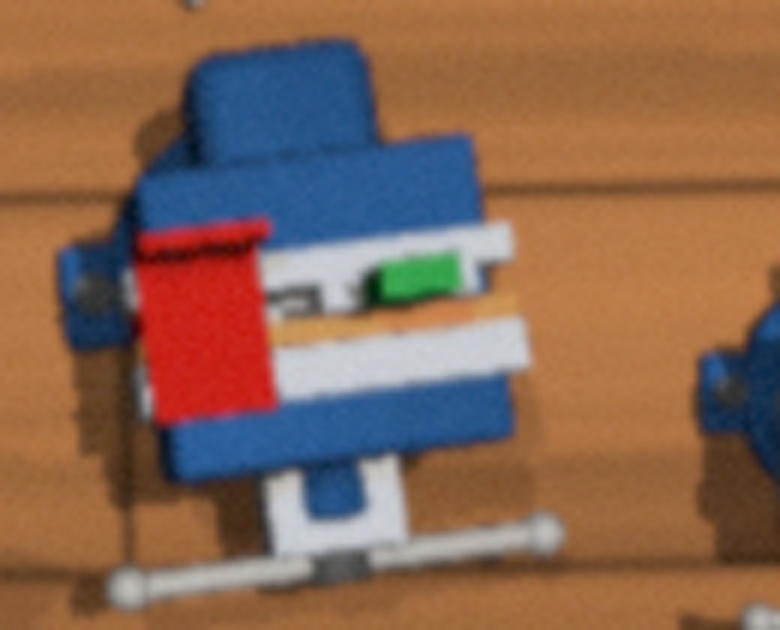

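View pics/full_top.png

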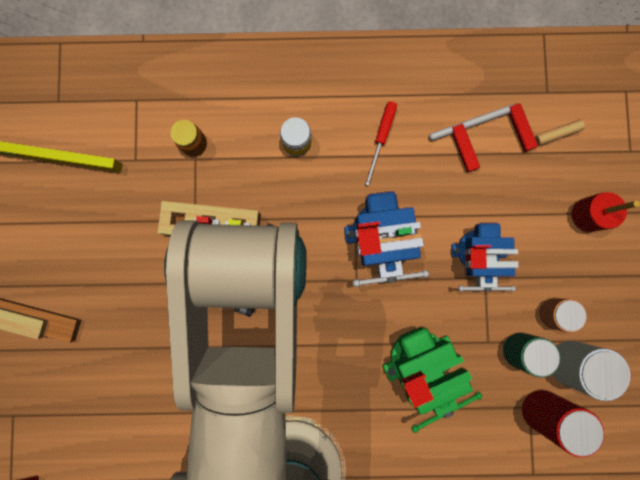

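View pics/fino_top.png

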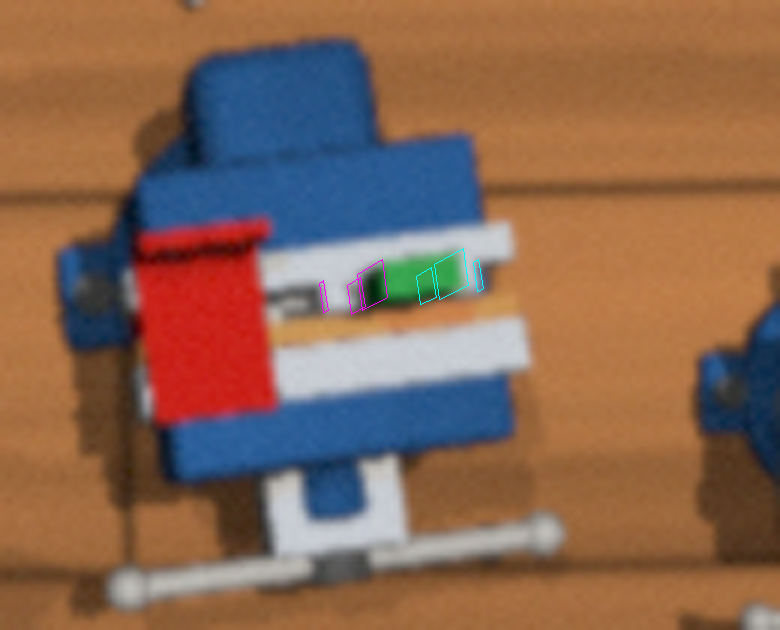

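View pics/fino_side.png

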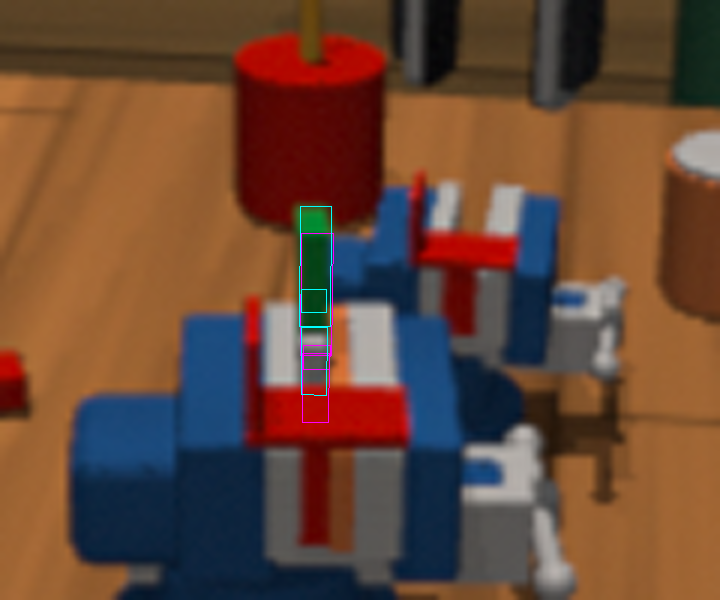

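Both views show the green spacer upright in the gap, at about (422,278) in the top crop and (313,270) in the side crop. It matches the model for a fully seated spacer within about 1 px. I check the rack and the other items in the side view before handing in.

View pics/full_side.png

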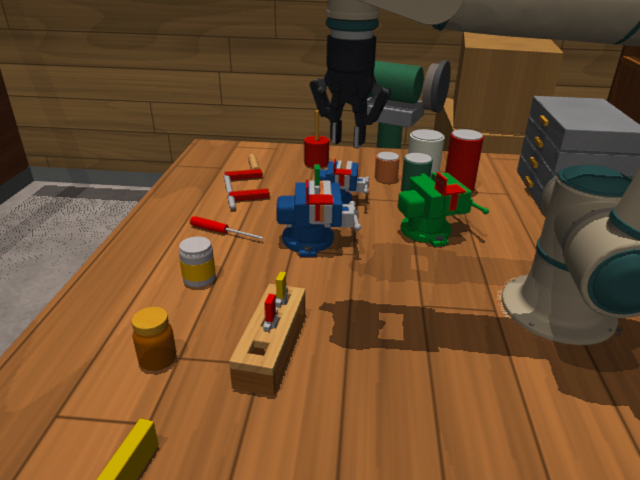

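The red spacer (270,308) and the yellow one (281,288) still hang in the rack. The tin, jar and screwdriver look unmoved, and the arm is clear of everything.

```bash
python3 -c "
from station import order,bot
print(bot.state()['t']);print(order.close_job())"
```

```text
16.5333
the job is handed in; nothing more can be done
None
```

The thin (green) spacer is the right one. It is seated upright in the open gap of the large blue vice, and I handed the job in at 16.5 s.

- **Choice of spacer:** The camera put the gap at about 11.7 mm, so I tried only the thin spacer. I never lifted the medium or thick one.
- **Fit by trial:** It slid in with no force stop. It then came to rest at an origin height of about 94 mm, against about 94.7 mm expected with the bar on both jaws. A gentle sideways check gave 1.25 mm of total play, matching the stated 1.3 mm. I used force stops of 3.5–5 N for the insertion and letting down. The highest reading I took was about 4.5 N.
- **Final pictures:** The spacer is upright at the seat point, within about 1 px (2 mm) of the seated model along the jaws. The red and yellow spacers still hang in the rack, and the paint tin, jar and screwdriver look unmoved.
- **Limits and disagreements:** In the last top view the arm partly covers the rack, so I checked the rack in the side view. No check failed. The only small disagreements were the 0.8 mm difference in rest height and about 1 px of camera offset.

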